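# Roll a sample vial into the reader's cradle with the push paddle

### The arm

A 7-joint arm with a two-finger parallel gripper is mounted at the origin on a cart in front of the work surface, level with it; the furniture and walls round the work are solid. World frame = base frame: x ahead of the robot, y to its left, z up, the work surface at z = 0. Lengths are in m, angles in rad, forces in N, time in s.
With the tool pointing down it reaches from about 0.4 to 0.875 m from the base axis. Payload 19.3 kg.
Tool frame: the origin (TCP) lies midway between the tips of the shut fingers; the grasp point (between the pads) lies 19 mm behind it (bot.pinch_z is the distance from the TCP to the grasp point, in m); z points along the fingers, y is the line along which they close (so a half turn about z gives the same grasp; the last joint's range is limited). The gripper opens to 85 mm and grips with 20 to 120 N. Pads are 22 mm wide; open, the fingers measure 114 mm over their backs; the gripper's body (76 mm by 85 mm) begins 54 mm behind the grasp point. The pads swing forward as they close: fully open they stand 13 mm farther back than shut.
Start: joints at [-1.248, 0.521, -0.036, 1.599, 0.021, 1.021, -0.113], TCP at [0.239, 0.577, 0.231] pointing down, gripper open.
Joint ranges: [-2.91, 2.91], [-0.3, 2.13], [-1.5, 1.42], [0.17, 2.43], [-1.26, 4.41], [0.16, 1.93], [-2.52, 2.52]. Speed limits (rad/s): [1.89, 1.89, 2.39, 2.39, 3.01, 3.01, 3.01].

### API

Orientations are given as [roll, pitch, yaw] about the fixed x, y, z axes, in that order (R = Rz(yaw) Ry(pitch) Rx(roll)).
In Python, from workcell import observe, viewer, bot gives the robot as it stands. The module is installed in compiled form; this text tells all that it offers.
- The arm moves only by the tool play_rows, never from a script. Its argument "motion" is a list of rows, each a list of 7 numbers: the shift along the tool's x, y, z in cm, then the turn, a rotation vector about the tool's x, y, z in rad, then the opening, from -1 (shut) to 1 (fully open), so that 0 is half open. A call has exactly 5 rows; each row is the pose to reach, as a shift and turn from the pose commanded when the call began, along the tool's axes at that moment; what a row does not reach only later rows make up. A row lasts 1/10 s, in which the tool goes at most 50 mm and 8.59 degrees, less where a joint would pass 70% of its speed; a pose out of reach is approached as far as the arm can. A call with a gripper value outside its range is refused whole. The fingers move at their own pace and stop on an object; "squeeze" is the grip in N (left out, the last holds). Time passes only in rows, so rows that repeat a pose let the fingers close, or fill a call up. It gives the time, the measured TCP pose, the force, the opening and the grip force at its end, in the units of the state.
- observe(): the state, without advancing time (a new reading comes with each control period).
- viewer.grab_frame(name): name is "side" or "top" or "wrist"; returns (picture, depth): 400x640x3 uint8, red, green, blue; 400x640 float32, m along the optical axis (not along the pixel's ray), 0 where there is no reading.
- viewer.camera_info(name): a dict with "fx", "fy", "cx", "cy" (pixels), "R" (3x3) and "t" (3): a world point X has camera coordinates R X + t. Camera axes: x right, y down, z forward; pixel columns grow to the right and rows downward; lengths in m; the calibration is good to about 2 mm. A picture is of the moment at which its call begins: read the wrist's pose just before it. camera_info takes no time and is no camera call; for the wrist camera it gives the pose at the moment of the call.
- bot.job_done(): hands the job in; it is judged then, once.
The state is a dict: "clock": time; "qpos": joint angles; "qd": joint speeds; "joint_efforts": joint torques, N m; "position": TCP position; "tool_rot": TCP orientation; "force": force on the tool from outside, world axes, zero at the start; "moment": the same for the moment, N m; "grip_width": finger opening in m; "finger_force": force on a finger pad.
Only numpy, scipy, OpenCV 4.12 (cv2) and the standard library are available. Lean on these libraries where they do the work, as an engineer would, in place of code of your own. Each camera call takes 0.05 s, during which the arm holds its last target. There are 200 camera calls.

### The job

Take the push paddle from its tray and, without the gripper touching the vial, roll the vial gently along the lane with the paddle's blade until it drops into the cradle between the two steel rollers beside the reading head; do not push it on past the cradle. Then stand the paddle back in its tray and let go, with the vial still lying in the cradle. Leave the lens tissue, marker, timer and sample cup where they are.

Things in the scene. Friction and masses are not known exactly. Their poses are not given: they have to be found in the camera images.
- paddle: push paddle, loose, 80 g, 115 mm long (x), 44 mm tall: a handle bar standing on an upright blade at its +x end and a narrow foot (30 mm wide, x = -55 to -49 mm) at its -x end. Origin: under the middle of the handle, level with the undersides of blade and foot. It starts standing on both in its tray, blade within 0.1 rad of the tray's +x
- handle (a point): middle of the paddle's ribbed black handle bar, 37 mm above the paddle's origin; the bar is 110 mm long (paddle x), 14 mm wide (y) and 14 mm tall, its underside 30 mm above the origin. Pinch across it here, from above
- blade_face (a point): middle of the flat front face of the paddle's white blade, at paddle [60, 0, 22] mm; the blade is 50 mm wide (y), 5 mm thick (x) and 44 mm tall, its underside level with the paddle's origin
- tray: shallow open dark steel tray, 156 x 78 x 12 mm, fixed, home of the paddle; walls and floor 3 mm thick, so the paddle's underside stands at z = 3 mm. Origin: centre of the underside; x along its long side. It stands left or right of the lane. Put back, the paddle may point either way along the tray
- lane: feed lane of the vial reader, fixed, 82 mm wide (x), 372 mm long (y), +y leads to the cradle. Origin on the worktop on its middle line. Low white side rails, inner faces at x = -33 and +33 mm, tops at z = 33 mm, open at the -y end. The reading head, a white box 66 mm tall, stands on its +x side (x = 39 to 75, y = 70 to 150 mm)
- deck_start (a point): middle of the open -y end of the lane's flat, level grey deck, on its surface: lane [0, -170, 24] mm. The deck runs from here to y = 100 mm at the same height
- vial: capped glass vial, 60 mm long, 40 g, loose; body 26 mm in diameter, cap 24 mm in diameter and 14 mm long. Origin mid-length on its axis; x along its length. It lies across the lane on the deck, origin 13 mm above it. Let go at 0.1 m/s it coasts 6 mm, at 0.2 m/s 25 mm. 1 mm past the first roller's axis it rolls down 3 mm into the cradle by itself; pushed 10 mm too far it leaves it
- cradle (a point): where the vial's origin lies when it rests in the cradle, lane [0, 110, 33.8] mm (up to 3 mm either way along the rollers). The cradle is two steel rollers, 8 mm thick, axes along lane x at y = 100 and 120 mm, tops flush with the deck, not turning, with a gap between
- pocket (a point): floor of the overrun pocket, lane [0, 167.5, 6] mm: past the cradle the deck goes on from y = 120 to 146 mm, then drops 18 mm into this pocket before the end stop at y = 189 mm (top z = 46 mm). A vial in here is lost
- lens_tissue: bystander: booklet, 66 x 102 x 9 mm, flat on the worktop on the side of the lane where the tray is not; origin centre of its underside
- marker: bystander: black marker pen, 138 mm long, 18 mm thick, lying between the lane and the robot; origin centre of its underside, length along y
- timer: bystander: flat white timer, 62 x 66 x 18 mm, behind the lane; origin centre of its underside
- sample_cup: bystander: sample container with screw lid, 47 mm in diameter, 66 mm tall, behind the lane; origin centre of its underside
Mind the look-alikes: they are no part of the job. What is meant by the vial is not purple or turquoise, and is the larger of those in its own colour.

How it is judged:
By the outcome, as a careful person would: the job done as asked, in the order asked, and still so for the second after the job is handed in, with the robot touching nothing.
It also fails if it takes over 64 s, if anything falls off the work surface, if the arm or the gripper's body presses on something with over 40 N, if the wrist force passes 120 N, or if a joint passes its speed limit or range.

## Working session

There is one attempt and no reset: what is moved stays moved. The work goes in short steps, Python scripts to look and compute and a tool call to move; the robot and the scene stay as the last step left them, time stands still between calls to the robot, and variables do not carry over. Pictures are saved under pics/ and viewed, at most 10 in all, crops included, and the job is handed in when it is done.

Besides the shell and the picture viewer there is one more tool, called as name(argument=value, ...), one argument or row to a line, values as JSON. play_rows: Moves the arm, as the interface text tells. Its arguments: {"type":"object","properties":{"motion":{"type":"array"},"squeeze":{"type":"number"}},"required":["motion"]}

```bash
mkdir -p pics
cat > h.py <<'E'
import numpy as np, cv2
from workcell import observe, viewer, bot
def snap(n,f):
    p,d=viewer.grab_frame(n); c=viewer.camera_info(n)
    cv2.imwrite(f'pics/{f}.png',p[:,:,::-1]); np.savez(f'pics/{f}.npz',p=p,d=d,**{k:np.array(v) for k,v in c.items()})
def load(f): return np.load(f'pics/{f}.npz')
def w(z,u,v,dep=None,Z=None):
    R,t=z['R'],z['t']; r=np.array([(u-z['cx'])/z['fx'],(v-z['cy'])/z['fy'],1.])
    if Z is not None:
        o=-R.T@t; q=R.T@r; return o+q*(Z-o[2])/q[2]
    if dep is None: dep=z['d'][int(v),int(u)]
    return R.T@(r*dep-t)
def px(z,X):
    c=z['R']@np.array(X)+z['t']; return (c[0]/c[2]*z['fx']+z['cx'],c[1]/c[2]*z['fy']+z['cy'])
E
python3 - <<'E'
from h import *
snap('top','top0'); snap('side','side0')
s=observe(); print(s)
z=load('top0'); print(z['R'],z['t'],z['fx'])
E
```

```text
{'clock': 0.1, 'qpos': array([-1.24823314,  0.52197451, -0.0363328 ,  1.59993348,  0.02117136,
        1.02109366, -0.112808  ]), 'qd': array([-0.00144571, -0.00188108,  0.00071945, -0.00107941, -0.00151119,
        0.00062247, -0.0004929 ]), 'joint_efforts': array([ 3.90469213e-03, -9.28482199e+01,  1.98398978e+00, -3.70530403e+01,
        1.81353005e-02,  5.38033797e-03,  2.71798498e-06]), 'position': array([0.23912147, 0.57712789, 0.23077696]), 'tool_rot': array([-3.14056813e+00,  4.40326064e-05,  2.74879988e+00]), 'force': array([ 0.19252235, -0.37071125, -0.20410782]), 'moment': array([-0.01551797,  0.00377819,  0.07441318]), 'finger_force': 0.0, 'grip_width': 0.08528986562231186}
[[ 0.1039433  -0.99457654 -0.0036474 ]
 [-0.97471398 -0.10113672 -0.1992587 ]
 [ 0.19780914  0.02426678 -0.97994013]] [-0.04484062  0.53665303  1.27263416] 518.9613546739158
```

View pics/top0.png

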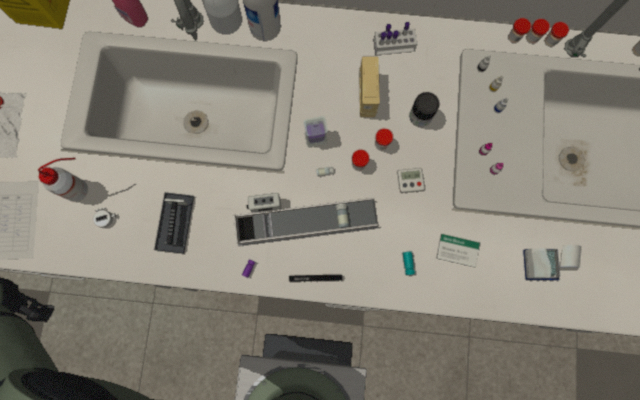

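View pics/side0.png

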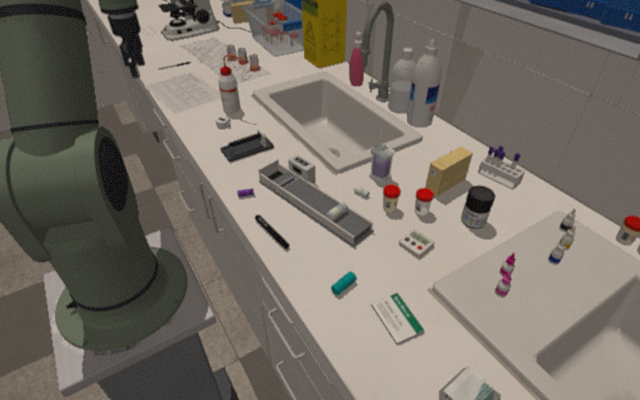

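Vial candidates: pale one on the lane (341,215), small pale one behind it (325,171), purple (249,268) and turquoise (408,263). By the description it is the one on the lane. The tray and paddle are at (175,222). I'll check both in a close crop.

Run:
```python
from h import *
p=cv2.imread('pics/top0.png')
a=cv2.resize(p[160:260,145:225],None,fx=5,fy=5,interpolation=cv2.INTER_CUBIC)
b=cv2.resize(p[160:260,310:390],None,fx=5,fy=5,interpolation=cv2.INTER_CUBIC)
cv2.imwrite('pics/crop1.png',np.hstack([a[:,:400],b]))
z=load('top0')
for n,u,v,Z in [('laneOpenA',375,200,.033),('laneOpenB',380,226,.033),('farA',236,216,.046),('farB',237,243,.046),('vial',342,215,.037),('tray',175,222,.01),('marker',316,278,.01)]:
    print(n,w(z,u,v,Z=Z).round(3), w(z,u,v).round(3))
```

```text
laneOpenA [ 0.575 -0.144  0.033] [ 0.583 -0.148 -0.003]
laneOpenB [ 0.508 -0.163  0.033] [ 0.514 -0.166  0.001]
farA [0.494 0.208 0.046] [0.496 0.21  0.03 ]
farB [0.425 0.196 0.046] [0.427 0.199 0.029]
vial [ 0.526 -0.063  0.037] [ 0.524 -0.062  0.046]
tray [0.467 0.371 0.01 ] [0.464 0.364 0.035]
marker [ 0.36  -0.012  0.01 ] [ 0.36  -0.012  0.019]
```

View pics/crop1.png

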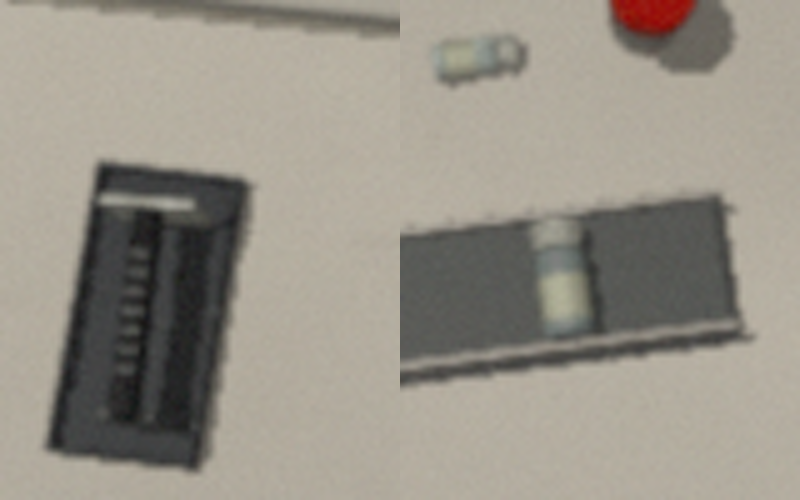

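The crop confirms the lane vial at (343,215), clearly larger than the small pale one at (325,171). The paddle stands in the tray with its blade at px (174.6,200.6), its handle running to (170,243.6), and blade pointing to world +x.

```bash
cat >> h.py <<'E'
from scipy.spatial.transform import Rotation as Ro
def go(pos,yaw,s=None):
    """shift (cm, tool axes) and rotvec from the measured pose to a tool-down pose"""
    s=s or observe(); R0=Ro.from_euler('xyz',s['tool_rot']); R1=Ro.from_euler('xyz',[np.pi,0,yaw])
    print('at',s['clock'],s['position'].round(4),s['tool_rot'].round(4),'shift cm',(R0.inv().apply(np.array(pos)-s['position'])*100).round(2),'turn',(R0.inv()*R1).as_rotvec().round(4))
E
python3 - <<'E'
from h import *
z=load('top0')
a=w(z,174.6,202.4,Z=.047);b=w(z,170,243.6,Z=.047);print(a,b,(a+b)/2,np.arctan2(*(a-b)[1::-1]))
T=[.46,.365,.2]
go(T,0); go(T,2.749-.75);go(T,2.749-1.5)
E
```

```text
[0.51248842 0.36959006 0.047     ] [0.40570854 0.36441409 0.047     ] [0.45909848 0.36700207 0.047     ] 0.04843538807494762
at 0.1 [0.2391 0.5771 0.2308] [-3.1406  0.      2.7488] shift cm [-28.53 -11.14   3.09] turn [-2.0000e-04  1.4000e-03  2.7488e+00]
at 0.1 [0.2391 0.5771 0.2308] [-3.1406  0.      2.7488] shift cm [-28.53 -11.14   3.09] turn [-1.000e-03  4.000e-04  7.498e-01]
at 0.1 [0.2391 0.5771 0.2308] [-3.1406  0.      2.7488] shift cm [-28.53 -11.14   3.09] turn [-8.0000e-04  8.0000e-04  1.4998e+00]
```

play_rows(
  motion=[
    [-4,-1.6,0,0,0,0.14,1],
    [-8,-3.2,0,0,0,0.28,1],
    [-12,-4.8,0,0,0,0.42,1],
    [-16,-6.4,0,0,0,0.56,1],
    [-20,-8,0,0,0,0.7,1],
  ],
)

```text
clock: 0.6
position: [0.3943, 0.4255, 0.2312]
tool_rot: [-3.141, 0.0, 2.043]
force: [1.0, 0.1, 0.2]
grip_width: 0.0854
finger_force: 0.0
```

```bash
python3 -c "
from h import *
go([.46,.365,.2],0.05);print(observe()['qpos'].round(2))"
```

```text
at 0.6 [0.3943 0.4255 0.2312] [-3.1414  0.      2.0431] shift cm [-8.37  3.1   3.12] turn [-1.0000e-04  2.0000e-04  1.9931e+00]
[-1.04  0.46  0.17  1.73 -0.09  0.96 -0.37]
```

play_rows(
  motion=[
    [-2,0.8,0,0,0,0.14,1],
    [-4,1.6,0,0,0,0.28,1],
    [-6,2.4,0,0,0,0.42,1],
    [-8.4,3.1,0,0,0,0.56,1],
    [-8.4,3.1,0,0,0,0.7,1],
  ],
)

```text
clock: 1.1
position: [0.4618, 0.3636, 0.2312]
tool_rot: [3.141, 0.001, 1.339]
force: [-0.8, 0.7, -0.2]
grip_width: 0.0851
finger_force: 0.0
```

play_rows(
  motion=[
    [0,0,0,0,0,0.14,1],
    [0,0,0,0,0,0.28,1],
    [0,0,0,0,0,0.42,1],
    [0,0,0,0,0,0.56,1],
    [0,0,0,0,0,0.7,1],
  ],
)

```text
clock: 1.6
position: [0.4594, 0.3665, 0.231]
tool_rot: [3.142, 0.001, 0.643]
force: [-0.6, 0.5, 0.0]
grip_width: 0.0858
finger_force: 0.0
```

play_rows(
  motion=[
    [0,0,0,0,0,0.14,1],
    [0,0,0,0,0,0.28,1],
    [0,0,0,0,0,0.42,1],
    [0,0,0,0,0,0.56,1],
    [0,0,0,0,0,0.59,1],
  ],
)

```text
clock: 2.1
position: [0.4593, 0.3666, 0.2309]
tool_rot: [3.141, 0.0, 0.055]
force: [0.3, -0.3, -0.0]
grip_width: 0.0854
finger_force: 0.0
```

```bash
python3 -c "
from h import *
go([.46,.365,.2],0.05);print(observe()['qpos'].round(2))
snap('wrist','w1')"
```

```text
at 2.1 [0.4593 0.3666 0.2309] [3.1408e+00 3.0000e-04 5.5500e-02] shift cm [0.06 0.16 3.09] turn [0.0008 0.0003 0.0055]
[-1.24  0.55  0.69  1.73 -0.41  1.01 -1.92]
```

View pics/w1.png

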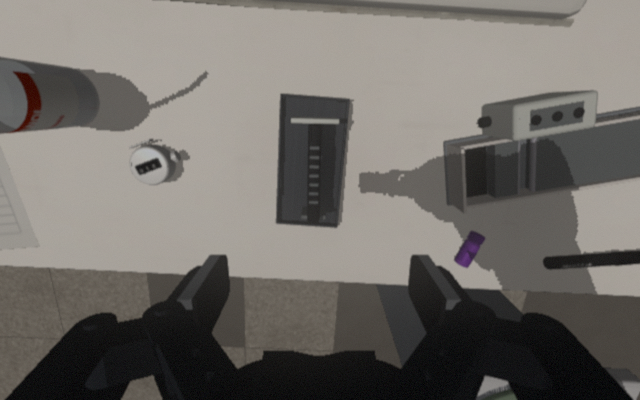

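The wrist view shows the tray with outer corners at about (281,94), (353,99), (340,228) and (277,225). The blade top edge runs (291,121) to (340,121), and the handle runs down to (313,220). The lane's end stop and cradle are at right.

Run:
```python
from h import *
z=load('w1')
for n,u,v,Z in [('bl',291,121,.047),('br',340,121,.047),('h+',320,127,.047),('h-',313.5,220,.047),('t1',281,94,.012),('t2',353,99,.012),('t3',340,228,.012),('t4',277,225,.012)]:
    print(n,w(z,u,v,Z=Z).round(4),w(z,u,v).round(4))
P=cv2.imread('pics/w1.png')
cv2.imwrite('pics/w1c.png',cv2.resize(P[80:240,260:370],None,fx=3.7,fy=3.7,interpolation=cv2.INTER_CUBIC))
cv2.imwrite('pics/w1d.png',np.hstack([cv2.resize(P[80:240,260:370],None,fx=3.5,fy=3.5,interpolation=cv2.INTER_CUBIC)]))
```

```text
bl [0.5166 0.3989 0.047 ] [0.5166 0.3989 0.047 ]
br [0.5196 0.3486 0.047 ] [0.5175 0.3455 0.0043]
h+ [0.5123 0.3688 0.047 ] [0.5122 0.3687 0.0454]
h- [0.4092 0.37   0.047 ] [0.4094 0.37   0.0475]
t1 [0.5431 0.4138 0.012 ] [0.5431 0.4138 0.0119]
t2 [0.5425 0.3335 0.012 ] [0.5427 0.3323 0.001 ]
t3 [0.3869 0.3357 0.012 ] [0.3822 0.3346 0.0006]
t4 [0.3863 0.4154 0.012 ] [0.3817 0.4168 0.0008]
```

View pics/w1c.png

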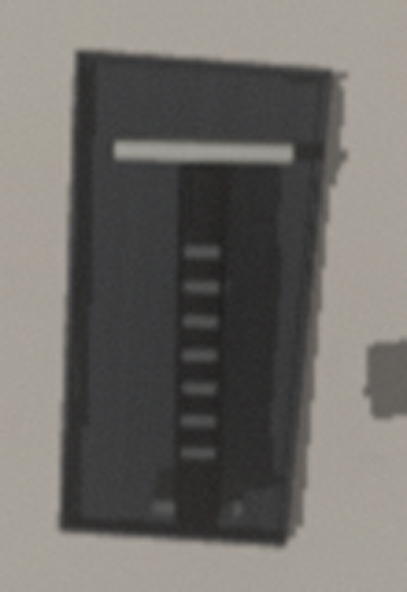

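The crop shows the blade bar at crop (113–294,152) and the handle ribs centred from (201.5,250) to (198,453). I'll work out the paddle pose from these.

Run:
```python
from h import *
z=load('w1')
f=lambda a,b,Z: w(z,260+a/3.7,80+b/3.7,Z=Z)
r1=f(201.5,250,.047);r2=f(198,453,.047);bl=f(113,143,.047);br=f(294,144.5,.047)
print(r1,r2,'yaw',np.arctan2(*(r1-r2)[1::-1])); y=bl-br; print(bl,br,'yaw',np.arctan2(-y[0],y[1]))
print('tray yaw', [ (lambda e:np.arctan2(e[1],e[0]))(w(z,a,b,Z=.012)-w(z,c,d,Z=.012)) for a,b,c,d in [(281,94,277,225)]], (f(78,52,.012)+f(331,72,.012)+f(286,545,.012)+f(62,528,.012))/4)
m=(bl+br)/2; 
for yaw in (.0,.03,.06): print(yaw, m-60e-3*np.array([np.cos(yaw),np.sin(yaw),0]))
```

```text
[0.49087283 0.37332826 0.047     ] [0.43010438 0.37108729 0.047     ] yaw 0.03686046577723641
[0.51893781 0.39944158 0.047     ] [0.52145592 0.34927288 0.047     ] yaw 0.05015093361793378
tray yaw [np.float64(-0.010282833061281822)] [0.46545667 0.37653176 0.012     ]
0.0 [0.46019686 0.37435723 0.047     ]
0.03 [0.46022386 0.3725575  0.047     ]
0.06 [0.46030483 0.37075939 0.047     ]
```

```bash
python3 -c "
from h import *
go([.460,.372,.021],0.043)"
```

```text
at 2.15 [0.4593 0.3667 0.231 ] [3.1409e+00 3.0000e-04 5.7800e-02] shift cm [ 0.11 -0.54 20.99] turn [0.0007 0.0003 0.0148]
```

play_rows(
  motion=[
    [0.1,-0.5,4,0,0,0.015,1],
    [0.1,-0.5,8,0,0,0.015,1],
    [0.1,-0.5,12,0,0,0.015,1],
    [0.1,-0.5,15,0,0,0.015,1],
    [0.1,-0.5,17,0,0,0.015,1],
  ],
)

```text
clock: 2.65
position: [0.4595, 0.3711, 0.059]
tool_rot: [3.14, 0.002, 0.048]
force: [0.2, 0.3, 0.4]
grip_width: 0.0852
finger_force: 0.0
```

```bash
python3 -c "
from h import *
go([.460,.372,.021],0.043)"
```

```text
at 2.65 [0.4595 0.3711 0.059 ] [3.1403e+00 1.9000e-03 4.7800e-02] shift cm [ 0.07 -0.09  3.8 ] turn [0.0013 0.0019 0.0048]
```

play_rows(
  motion=[
    [0,0,1.5,0,0,0,1],
    [0,0,3,0,0,0,1],
    [0,0,3.8,0,0,0,1],
    [0,0,3.8,0,0,0,1],
    [0,0,3.8,0,0,0,0],
  ],
  squeeze=40,
)

```text
clock: 3.15
position: [0.4606, 0.3718, 0.0238]
tool_rot: [-3.141, -0.001, 0.044]
force: [-0.4, -0.8, -0.5]
grip_width: 0.0733
finger_force: 0.0
```

play_rows(
  motion=[
    [0,0,0,0,0,0,-0.5],
    [0,0,0,0,0,0,-1],
    [0,0,0,0,0,0,-1],
    [0,0,0,0,0,0,-1],
    [0,0,0,0,0,0,-1],
  ],
  squeeze=40,
)

```text
clock: 3.65
position: [0.4603, 0.3718, 0.0236]
tool_rot: [-3.141, -0.0, 0.044]
force: [-1.1, 0.3, 5.5]
grip_width: 0.0132
finger_force: 42.4
```

play_rows(
  motion=[
    [0,0,0,0,0,0,-1],
    [0,0,0,0,0,0,-1],
    [0,0,0,0,0,0,-1],
    [0,0,0,0,0,0,-1],
    [0,0,0,0,0,0,-1],
  ],
)

```text
clock: 4.15
position: [0.4603, 0.3718, 0.0236]
tool_rot: [-3.141, -0.0, 0.044]
force: [-2.1, -0.4, 6.5]
grip_width: 0.0133
finger_force: 42.5
```

play_rows(
  motion=[
    [0,0,-1,0,0,0,-1],
    [0,0,-4,0,0,0,-1],
    [0,0,-8,0,0,0,-1],
    [0,0,-12.5,0,0,0,-1],
    [0,0,-17,0,0,0,-1],
  ],
)

```text
clock: 4.65
position: [0.46, 0.3711, 0.1955]
tool_rot: [3.141, 0.0, 0.043]
force: [0.4, 1.0, -0.8]
grip_width: 0.0129
finger_force: 41.5
```

play_rows(
  motion=[
    [0,2.5,0,0,0,-0.1,-1],
    [0,6,0,0,0,-0.24,-1],
    [0,10,0,0,0,-0.38,-1],
    [0,14,0,0,0,-0.52,-1],
    [0,18,0,0,0,-0.66,-1],
  ],
)

```text
clock: 5.15
position: [0.4679, 0.1902, 0.1939]
tool_rot: [3.141, -0.0, 0.71]
force: [0.9, -0.4, -1.1]
grip_width: 0.0131
finger_force: 41.6
```

```bash
python3 -c "
from h import *
go([.53,-.10,.19],1.798);print(observe()['qpos'].round(2))"
```

```text
at 5.15 [0.4679 0.1902 0.1939] [ 3.1414e+00 -4.0000e-04  7.0970e-01] shift cm [-14.2   26.06   0.39] turn [ 4.0000e-04 -3.0000e-04 -1.0883e+00]
[-0.89  0.43  0.51  1.97 -0.28  0.81 -1.08]
```

play_rows(
  motion=[
    [-2,4,0,0,0,-0.14,-1],
    [-4,8,0,0,0,-0.28,-1],
    [-6,12,0,0,0,-0.42,-1],
    [-8,16,0,0,0,-0.56,-1],
    [-10,19.5,0,0,0,-0.7,-1],
  ],
)

```text
clock: 5.65
position: [0.5183, -0.0239, 0.1939]
tool_rot: [3.141, 0.0, 1.409]
force: [0.9, 0.5, -1.2]
grip_width: 0.013
finger_force: 41.6
```

```bash
python3 -c "
from h import *
go([.53,-.10,.19],1.798);print(observe()['qpos'].round(2))"
```

```text
at 5.65 [ 0.5183 -0.0239  0.1939] [3.1409e+00 3.0000e-04 1.4088e+00] shift cm [-7.32  2.39  0.4 ] turn [ 0.0006  0.0004 -0.3892]
[-0.33  0.42  0.35  1.93 -0.19  0.82 -0.04]
```

play_rows(
  motion=[
    [-2.5,0.8,0,0,0,-0.13,-1],
    [-5,1.6,0,0,0,-0.26,-1],
    [-7.3,2.4,0,0,0,-0.389,-1],
    [-7.3,2.4,0,0,0,-0.389,-1],
    [-7.3,2.4,0,0,0,-0.389,-1],
  ],
)

```text
clock: 6.15
position: [0.5293, -0.0981, 0.1936]
tool_rot: [-3.142, 0.0, 1.79]
force: [0.3, 1.3, -1.5]
grip_width: 0.013
finger_force: 41.6
```

```bash
python3 -c "
from h import *
go([.53,-.10,.19],1.798)
snap('wrist','w2')
p=cv2.imread('pics/w2.png'); cv2.imwrite('pics/w2b.png',cv2.resize(p,None,fx=1.25,fy=1.25,interpolation=cv2.INTER_CUBIC))"
```

```text
at 6.15 [ 0.5293 -0.0981  0.1936] [-3.1416e+00  1.0000e-04  1.7899e+00] shift cm [-0.2   0.02  0.36] turn [-0.      0.0001 -0.0081]
```

View pics/w2b.png

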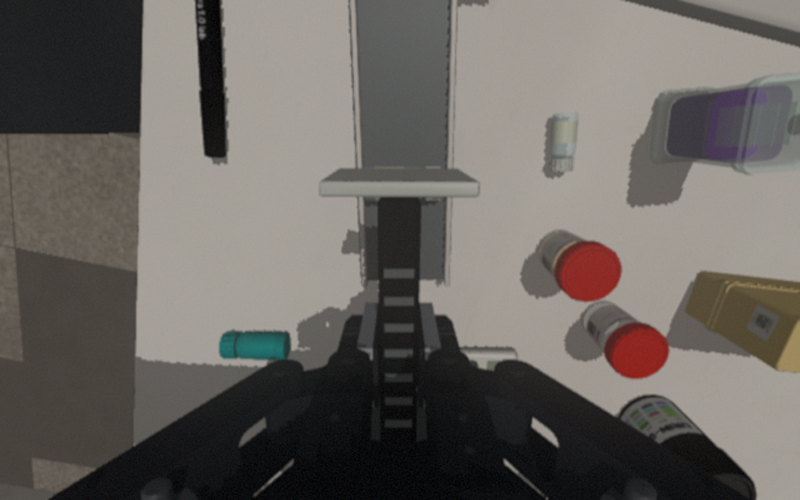

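The blade fills (320–480,170–195). The lane's inner edges run (356,0) to (366,280) on the left and (452,0) to (445,280) on the right, with its open end at v≈282. The vial is hidden behind the blade. I'll fit the rails from depth.

```bash
cat > lane.py <<'E'
from h import *
def cloud(f):
    z=load(f); v,u=np.mgrid[0:400,0:640]; d=z['d']
    P=np.stack([(u-z['cx'])/z['fx']*d,(v-z['cy'])/z['fy']*d,d],-1)
    return ((P-z['t'])@z['R']), d>0, z['p']
def lanefit(f,yaw=.227,o=(.503,.012)):
    W,ok,p=cloud(f)
    o=np.array(o)
    for it in range(4):
        ex=np.array([np.cos(yaw),np.sin(yaw)]);ey=np.array([-ex[1],ex[0]])
        q=W[...,:2]-o; X=q@ex; Y=q@ey; Z=W[...,2]
        m=ok&(Z>.0225)&(Z<.0265)&(abs(X)<.045)&(Y>-.19)&(Y<.09)
        # deck edges per Y bin
        ys=[];c=[];wd=[]
        for a in np.arange(-.165,.085,.01):
            b=X[m&(Y>a)&(Y<a+.01)]
            if len(b)>60:
                l,h=np.percentile(b,[1,99])
                if h-l>.058: ys.append(a+.005);c.append((l+h)/2);wd.append(h-l)
        k=np.polyfit(ys,c,1); yaw-=np.arctan(k[0]); o=o+ex*k[1]
    return o,yaw,len(ys),np.mean(wd),np.std(np.array(c)-np.polyval(k,ys)),(W,ok,p,X,Y,Z)
E
python3 - <<'E'
from lane import *
for f in('w2','top0'):
    o,yaw,n,wd,sd,(W,ok,p,X,Y,Z)=lanefit(f); print(f,o,yaw,n,wd,sd)
    m=ok&(abs(X)<.03)&(Z>.02)&(Z<.027); print('deck Y range',np.percentile(Y[m],[.5,1,99]), Z[m].mean())
    m=ok&(abs(X)<.031)&(Z>.036)&(Z<.06)&(Y>-.16)&(Y<.06); print('vial?',X[m].min(),X[m].max(),np.percentile(Y[m],[2,50,98]),Z[m].max()) if m.any() else 0
E
```

```text
w2 [0.50863339 0.01330129] 0.2331764379815567 20 0.06533247463040366 0.0001234194341350096
deck Y range [-0.1566961  -0.15392432  0.05102812] 0.02434544857129409
vial? -0.030407743493461814 0.028274228313114658 [-0.08738098 -0.08419933 -0.06181517] 0.04804789826914077Traceback (most recent call last):
  File "<stdin>", line 3, in <module>
  File "lane.py", line 20, in lanefit
    k=np.polyfit(ys,c,1); yaw-=np.arctan(k[0]); o=o+ex*k[1]
    raise TypeError("expected non-empty vector for x")
TypeError: expected non-empty vector for x
```

Run:
```python
from lane import *
o,yaw,n,wd,sd,(W,ok,p,X,Y,Z)=lanefit('w2')
m=ok&(abs(X)<.031)&(Z>.022)&(Z<.027)
for a in np.arange(-.03,.03,.004):
    b=Y[m&(X>a)&(X<a+.004)]
    if len(b): print(round(a,3),b.min().round(4),end=' | ')
m=ok&(Z>.210)&(Z<.224)&(abs(X)<.04)&(Y>-.08); print('\nblade',X[m].min(),X[m].max(),Y[m].min(),Y[m].max(),np.median(Z[m]))
s=observe();ex=np.array([np.cos(yaw),np.sin(yaw)]);ey=np.array([-ex[1],ex[0]]);q=s['position'][:2]-o;print('tcp',q@ex,q@ey)
bx=np.polyfit(X[m],Y[m],1);print('blade slope',bx)
h=ok&(Z>.205)&(Z<.221)&(Y<-.05)&(abs(X)<.03); k=np.polyfit(Y[h],X[h],1); print('handle',k)
m=ok&(abs(X)<.031)&(Z>.030)&(Z<.052)&(Y>-.12)&(Y<-.02);yy,xx=np.nonzero(m);print('vial px',yy.min(),yy.max(),xx.min(),xx.max(),np.percentile(Y[m],[0,50,100]))
# w1 far end
W,ok,p=cloud('w1');q=W[...,:2]-o;X=q@ex;Y=q@ey;Z=W[...,2]
for zz,l in((.046,'endstop top'),(.066,'head top')):
    m=ok&(abs(Z-zz)<.003)&(X<.09)&(X>-.05)&(Y>0)&(Y<.24);print(l,m.sum(),[np.percentile(t[m],[1,99]).round(4) for t in(X,Y)])
```

```text
-0.03 -0.1593 | -0.026 -0.159 | -0.022 -0.0622 | -0.018 -0.0623 | -0.014 -0.0623 | -0.01 -0.0624 | -0.006 -0.0625 | -0.002 -0.0625 | 0.002 -0.0625 | 0.006 -0.0625 | 0.01 -0.1598 | 0.014 -0.1599 | 0.018 -0.1585 | 0.022 -0.1585 | 0.026 -0.1587 | 
blade -0.029091089752550724 0.02095746627739101 -0.07999486233346184 -0.0503418743227574 0.21716288184793178
tcp -0.005298206432898123 -0.11235204680303877
blade slope [-0.00606771 -0.06054563]
handle [ 0.01332537 -0.00350002]
vial px 133 160 292 353 [-0.0874409  -0.08417406 -0.06174519]
endstop top 463 [array([-0.0339,  0.0763]), array([0.0919, 0.2026])]
head top 2955 [array([0.0414, 0.0757]), array([0.0817, 0.1587])]
```

```bash
cat >> h.py <<'E'
LY=.2332; LO=np.array([.50863,.01330]); EX=np.array([np.cos(LY),np.sin(LY)]);EY=np.array([-EX[1],EX[0]]); LO=LO+EY*.0105
def lane2w(x,y,z): return np.r_[LO+EX*x+EY*y,z]
def tcp():
    s=observe(); q=s['position'][:2]-LO; print('lane tcp x,y,z mm',(q@EX*1e3).round(2),(q@EY*1e3).round(2),(s['position'][2]*1e3).round(2),'yawerr',(s['tool_rot'][2]-LY-np.pi/2).round(4),'F',s['force'].round(1),s['clock'])
E
python3 -c "
from h import *
tcp(); print(lane2w(0,0,0),lane2w(0,110,0)); go(lane2w(-.001,-.182,.10),LY+np.pi/2)"
```

```text
lane tcp x,y,z mm -5.3 -122.85 193.56 yawerr -0.013 F [-0.6  0.3 -0.4] 6.2
[0.50620353 0.02351578 0.        ] [-24.91392565 107.04602292   0.        ]
at 6.2 [ 0.5294 -0.0972  0.1936] [ 3.1416e+00 -1.0000e-04  1.7910e+00] shift cm [-5.91  0.51  9.36] turn [ 0.     -0.0001 -0.013 ]
```

play_rows(
  motion=[
    [-2,0.2,2,0,0,-0.013,-1],
    [-4,0.5,4,0,0,-0.013,-1],
    [-5.9,0.5,6,0,0,-0.013,-1],
    [-5.9,0.5,8,0,0,-0.013,-1],
    [-5.9,0.5,9.4,0,0,-0.013,-1],
  ],
)

```text
clock: 6.7
position: [0.5472, -0.1532, 0.0981]
tool_rot: [-3.141, -0.0, 1.805]
force: [-0.2, 0.3, -0.9]
grip_width: 0.0131
finger_force: 41.6
```

```bash
python3 -c "
from h import *
tcp(); go(lane2w(-.001,-.182,.048),LY+np.pi/2); snap('wrist','w3');snap('top','top1')
a=cv2.imread('pics/w3.png')[0:300,200:440]; b=cv2.imread('pics/top1.png')[190:250,330:402]
cv2.imwrite('pics/c3.png',np.hstack([cv2.resize(a,(400,500)),cv2.resize(b,(400,500)[:1]+(500,))]))"
```

```text
lane tcp x,y,z mm -0.99 -181.36 98.14 yawerr 0.0013 F [-0.2  0.3 -0.9] 6.7
at 6.7 [ 0.5472 -0.1532  0.0981] [-3.1405e+00 -4.0000e-04  1.8053e+00] shift cm [-0.07  0.    5.01] turn [-0.0011 -0.0004  0.0013]
```

View pics/c3.png

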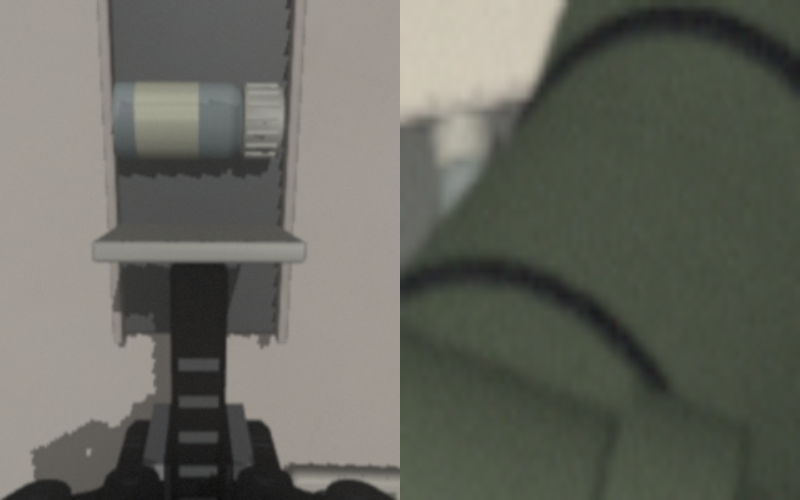

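The blade (crop x 93–305, y≈245) is centred over the lane, with the vial clear ahead of it at crop y 80–158. The vial lies square across the lane. I'll measure it.

Run:
```python
from lane import *
o,yaw,n,wd,sd,(W,ok,p,X,Y,Z)=lanefit('w3',LY,LO); print(o-LO,(o-LO)@EX,(o-LO)@EY,yaw,n,wd)
q=W[...,:2]-LO;X=q@EX;Y=q@EY
m=ok&(abs(X)<.031)&(Z>.045)&(Z<.052)&(Y>-.13)&(Y<.0);print('vial Y',np.percentile(Y[m],[1,50,99]),'X',X[m].min(),X[m].max(),Z[m].max())
m=ok&(Z>.118)&(Z<.126)&(abs(X)<.05)&(Y>-.16)&(Y<-.09);print('blade',X[m].min(),X[m].max(),Y[m].min(),Y[m].max(),Z[m].max())
m=ok&(abs(X)<.03)&(Z>.022)&(Z<.026);print('deck start',Y[m&(abs(X)>.02)].min())
```

```text
[-0.00077711 -0.00018458] -0.0007987337464108524 -7.294194087151397e-10 0.23242622024963683 10 0.06583805737225985
vial Y [-0.09462957 -0.08563813 -0.07624636] X -0.030936225259027957 0.02816248222796162 0.05113426954384489
blade -0.025973448323030595 0.024025405235302773 -0.15999247981911943 -0.1189016516726156 0.1228598866519461
deck start -0.170345601335944
```

play_rows(
  motion=[
    [0,0,1.5,0,0,0,-1],
    [0,0,3,0,0,0,-1],
    [0,0,4.2,0,0,0,-1],
    [0,0,4.8,0,0,0,-1],
    [0,0,5,0,0,0,-1],
  ],
)

```text
clock: 7.3
position: [0.5471, -0.154, 0.0485]
tool_rot: [-3.141, -0.0, 1.806]
force: [-0.7, -0.4, -0.9]
grip_width: 0.0133
finger_force: 41.6
```

play_rows(
  motion=[
    [0.3,0,0,0,0,0,-1],
    [0.7,0,0,0,0,0,-1],
    [1.1,0,0,0,0,0,-1],
    [1.4,0,0,0,0,0,-1],
    [1.6,0,0,0,0,0,-1],
  ],
)

```text
clock: 7.8
position: [0.5438, -0.1379, 0.0495]
tool_rot: [3.141, -0.0, 1.806]
force: [0.2, -0.3, -0.9]
grip_width: 0.0129
finger_force: 41.6
```

```bash
python3 -c "
from h import *
tcp(); go(lane2w(-.001,-.14,.048),LY+np.pi/2)"
```

```text
lane tcp x,y,z mm -0.74 -165.76 49.54 yawerr 0.0022 F [ 0.2 -0.3 -0.9] 7.8
at 7.8 [ 0.5438 -0.1379  0.0495] [ 3.1413 -0.      1.8062] shift cm [ 2.58 -0.02  0.15] turn [ 0.0003 -0.      0.0022]
```

play_rows(
  motion=[
    [0.3,0,0.1,0,0,0,-1],
    [0.6,0,0.1,0,0,0,-1],
    [0.9,0,0.1,0,0,0,-1],
    [1.2,0,0.1,0,0,0,-1],
    [1.5,0,0.1,0,0,0,-1],
  ],
)

```text
clock: 8.3
position: [0.5402, -0.1236, 0.0483]
tool_rot: [-3.142, 0.0, 1.806]
force: [-0.2, 0.1, -1.1]
grip_width: 0.0133
finger_force: 41.5
```

play_rows(
  motion=[
    [0.35,0,0,0,0,0,-1],
    [0.7,0,0,0,0,0,-1],
    [1.05,0,0,0,0,0,-1],
    [1.4,0,0,0,0,0,-1],
    [1.75,0,0,0,0,0,-1],
  ],
)

```text
clock: 8.8
position: [0.5361, -0.1065, 0.0483]
tool_rot: [-3.142, 0.0, 1.806]
force: [-0.8, -0.9, -0.5]
grip_width: 0.0129
finger_force: 41.6
```

play_rows(
  motion=[
    [0.35,0,0,0,0,0,-1],
    [0.7,0,0,0,0,0,-1],
    [1.05,0,0,0,0,0,-1],
    [1.4,0,0,0,0,0,-1],
    [1.75,0,0,0,0,0,-1],
  ],
)

```text
clock: 9.3
position: [0.532, -0.0895, 0.0483]
tool_rot: [-3.142, 0.0, 1.806]
force: [-0.3, -0.1, -1.2]
grip_width: 0.0131
finger_force: 41.5
```

```bash
cat >> lane.py <<'E'
def look(f):
    tcp(); snap('wrist',f); W,ok,p=cloud(f); q=W[...,:2]-LO;X=q@EX;Y=q@EY;Z=W[...,2]
    m=ok&(abs(X)<.031)&(Z>.041)&(Z<.052)&(Y>-.13)&(Y<.19)
    mb=ok&(Z>.068)&(Z<.080)&(abs(X)<.03)
    yb=np.percentile(Y[mb],99.5); 
    m&=Y>yb-.004
    if m.any():
        t=np.quantile(Z[m],.95); print('vial front Y',np.percentile(Y[m],[1,99]).round(4),'top Y',np.median(Y[m&(Z>t)]).round(4),'X',X[m].min().round(4),X[m].max().round(4),'Zmax',Z[m].max().round(4),m.sum())
        L=[np.percentile(Y[m&(X>a)&(X<a+.012)],99).round(4) for a in(-.028,-.006,.012) if (m&(X>a)&(X<a+.012)).any()]; print('front at L,M,R',L)
    print('blade front',yb.round(4))
E
python3 -c "
from lane import *
look('w4')"
```

```text
lane tcp x,y,z mm -1.02 -115.97 48.29 yawerr 0.0017 F [-0.3 -0.1 -1.2] 9.3
vial front Y [-0.0537 -0.0287] top Y -0.0412 X -0.0309 0.0291 Zmax 0.052 7407
front at L,M,R [np.float64(-0.0287), np.float64(-0.0287), np.float64(-0.0296)]
blade front -0.0537
```

play_rows(
  motion=[
    [0.4,0,0,0,0,0,-1],
    [0.8,0,0,0,0,0,-1],
    [1.2,0,0,0,0,0,-1],
    [1.6,0,0,0,0,0,-1],
    [2,0,0,0,0,0,-1],
  ],
)

```text
clock: 9.85
position: [0.5274, -0.07, 0.0483]
tool_rot: [3.142, 0.0, 1.806]
force: [-0.5, 0.6, -0.5]
grip_width: 0.0132
finger_force: 41.5
```

play_rows(
  motion=[
    [0.4,0,0,0,0,0,-1],
    [0.8,0,0,0,0,0,-1],
    [1.2,0,0,0,0,0,-1],
    [1.6,0,0,0,0,0,-1],
    [2,0,0,0,0,0,-1],
  ],
)

```text
clock: 10.35
position: [0.5227, -0.0506, 0.0483]
tool_rot: [-3.142, -0.0, 1.806]
force: [0.8, 0.4, -1.2]
grip_width: 0.0132
finger_force: 41.6
```

play_rows(
  motion=[
    [0.4,0,0,0,0,0,-1],
    [0.8,0,0,0,0,0,-1],
    [1.2,0,0,0,0,0,-1],
    [1.6,0,0,0,0,0,-1],
    [2,0,0,0,0,0,-1],
  ],
)

```text
clock: 10.85
position: [0.5181, -0.0311, 0.0483]
tool_rot: [3.142, 0.0, 1.806]
force: [0.1, 0.5, -0.3]
grip_width: 0.0134
finger_force: 41.5
```

```bash
python3 -c "
from lane import *
look('w5')
go(lane2w(-.001,0,.0483),LY+np.pi/2)"
```

```text
lane tcp x,y,z mm -1.08 -55.9 48.31 yawerr 0.0017 F [ 0.1  0.5 -0.3] 10.85
vial front Y [0.0064 0.0314] top Y 0.0194 X -0.0309 0.0291 Zmax 0.052 7359
front at L,M,R [np.float64(0.0314), np.float64(0.0314), np.float64(0.0307)]
blade front 0.0064
at 10.9 [ 0.5179 -0.0304  0.0483] [-3.1415e+00 -4.0000e-04  1.8063e+00] shift cm [5.52 0.02 0.  ] turn [-0.0001 -0.0004  0.0024]
```

play_rows(
  motion=[
    [0.4,0,0,0,0,0,-1],
    [0.8,0,0,0,0,0,-1],
    [1.2,0,0,0,0,0,-1],
    [1.6,0,0,0,0,0,-1],
    [2,0,0,0,0,0,-1],
  ],
)

```text
clock: 11.4
position: [0.5134, -0.0116, 0.0483]
tool_rot: [-3.142, 0.0, 1.806]
force: [0.4, 1.5, -0.4]
grip_width: 0.0131
finger_force: 41.6
```

play_rows(
  motion=[
    [0.4,0,0,0,0,0,-1],
    [0.8,0,0,0,0,0,-1],
    [1.2,0,0,0,0,0,-1],
    [1.6,0,0,0,0,0,-1],
    [1.9,0,0,0,0,0,-1],
  ],
)

```text
clock: 11.9
position: [0.509, 0.0069, 0.0483]
tool_rot: [-3.142, -0.0, 1.806]
force: [0.5, 0.9, -0.7]
grip_width: 0.0131
finger_force: 41.6
```

```bash
python3 -c "
from lane import *
look('w6')
a=cv2.imread('pics/w6.png')[0:280,190:510]; cv2.imwrite('pics/c6.png',cv2.resize(a,None,fx=2,fy=2))
W,ok,p=cloud('w6');q=W[...,:2]-LO;X=q@EX;Y=q@EY;Z=W[...,2]
m=ok&(abs(X)<.02)&(Y>.09)&(Y<.2)
for a in np.arange(.09,.2,.004):
    b=m&(Y>=a)&(Y<a+.004)
    if b.any(): print(round(a*1e3),(np.median(Z[b])*1e3).round(1),end='; ')
m=ok&(abs(Z-.066)<.003)&(X>.03)&(X<.09)&(Y>0)&(Y<.2);print('head',np.percentile(Y[m],[1,99]),np.percentile(X[m],[1,99]))
"
```

```text
lane tcp x,y,z mm -1.17 -16.82 48.29 yawerr 0.002 F [ 0.5  0.9 -0.7] 11.9
vial front Y [0.0452 0.0702] top Y 0.0582 X -0.0307 0.0294 Zmax 0.0519 7418
front at L,M,R [np.float64(0.0702), np.float64(0.0703), np.float64(0.0698)]
blade front 0.0452
90 24.4; 94 24.5; 98 24.2; 102 22.8; 106 6.5; 110 6.5; head [0.06965354 0.09501447] [0.03970547 0.07368069]
```

View pics/c6.png

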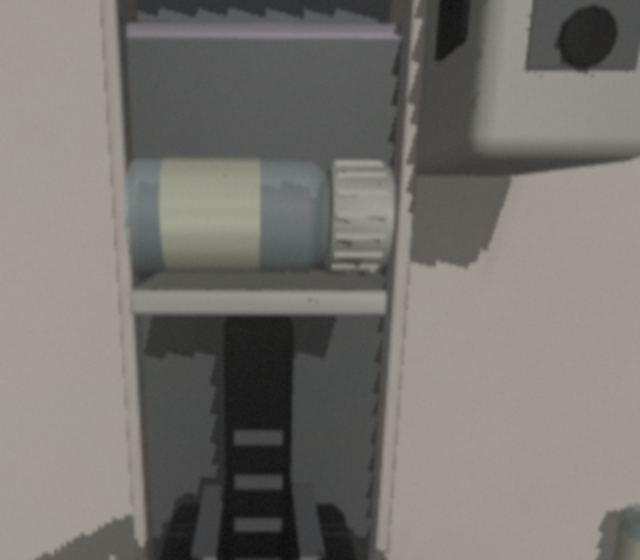

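The vial (crop y 158–270) sits squarely against the blade, with the first roller at crop y≈30 and the reading head starting at lane y≈70 as expected. 43 mm remain to the roller axis.

play_rows(
  motion=[
    [0.4,0,0,0,0,0,-1],
    [0.8,0,0,0,0,0,-1],
    [1.2,0,0,0,0,0,-1],
    [1.6,0,0,0,0,0,-1],
    [2,0,0,0,0,0,-1],
  ],
)

```text
clock: 12.45
position: [0.5043, 0.0263, 0.0483]
tool_rot: [3.142, 0.0, 1.806]
force: [0.1, -0.5, -0.9]
grip_width: 0.0132
finger_force: 41.6
```

play_rows(
  motion=[
    [0.3,0,0,0,0,0,-1],
    [0.6,0,0,0,0,0,-1],
    [0.9,0,0,0,0,0,-1],
    [1.2,0,0,0,0,0,-1],
    [1.4,0,0,0,0,0,-1],
  ],
)

```text
clock: 12.95
position: [0.5011, 0.0398, 0.0483]
tool_rot: [-3.142, -0.0, 1.806]
force: [-1.0, -0.4, -1.6]
grip_width: 0.013
finger_force: 41.5
```

```bash
python3 -c "
from lane import *
look('w7')"
```

```text
lane tcp x,y,z mm -1.22 17.05 48.29 yawerr 0.0019 F [-1.  -0.4 -1.6] 12.95
vial front Y [0.0789 0.104 ] top Y 0.0919 X -0.0307 0.0294 Zmax 0.052 7398
front at L,M,R [np.float64(0.1043), np.float64(0.104), np.float64(0.103)]
blade front 0.0789
```

Vial centre is at 91.9 mm. I'll go 9 mm more, slowly, then look.

play_rows(
  motion=[
    [0.2,0,0,0,0,0,-1],
    [0.4,0,0,0,0,0,-1],
    [0.6,0,0,0,0,0,-1],
    [0.75,0,0,0,0,0,-1],
    [0.9,0,0,0,0,0,-1],
  ],
)

```text
clock: 13.5
position: [0.499, 0.0484, 0.0483]
tool_rot: [-3.142, 0.0, 1.806]
force: [0.1, 0.2, -1.3]
grip_width: 0.0131
finger_force: 41.6
```

```bash
python3 -c "
from lane import *
look('w8')"
```

```text
lane tcp x,y,z mm -1.26 25.87 48.3 yawerr 0.0017 F [ 0.1  0.2 -1.3] 13.5
vial front Y [0.0877 0.1131] top Y 0.1011 X -0.0309 0.0295 Zmax 0.052 7364
front at L,M,R [np.float64(0.1132), np.float64(0.1132), np.float64(0.1124)]
blade front 0.0877
```

play_rows(
  motion=[
    [0.05,0,0,0,0,0,-1],
    [0.1,0,0,0,0,0,-1],
    [0.15,0,0,0,0,0,-1],
    [0.2,0,0,0,0,0,-1],
    [0.2,0,0,0,0,0,-1],
  ],
)

```text
clock: 14.05
position: [0.4986, 0.0503, 0.0483]
tool_rot: [3.142, -0.0, 1.806]
force: [-0.6, 0.1, -1.3]
grip_width: 0.0133
finger_force: 41.6
```

```bash
python3 -c "
from lane import *
look('w9')"
```

```text
lane tcp x,y,z mm -1.23 27.82 48.31 yawerr 0.0018 F [-0.6  0.1 -1.3] 14.05
vial front Y [0.0893 0.1194] top Y 0.1074 X -0.0308 0.0295 Zmax 0.0519 6618
front at L,M,R [np.float64(0.1195), np.float64(0.1195), np.float64(0.1186)]
blade front 0.0894
```

It is rolling in. I'll back the paddle off, then check.

play_rows(
  motion=[
    [0,0,0,0,0,0,-1],
    [-0.3,0,0,0,0,0,-1],
    [-1,0,0,0,0,0,-1],
    [-2,0,0,0,0,0,-1],
    [-3,0,0,0,0,0,-1],
  ],
)

```text
clock: 14.6
position: [0.5058, 0.0199, 0.0483]
tool_rot: [3.142, 0.0, 1.805]
force: [0.1, 0.1, -1.5]
grip_width: 0.013
finger_force: 41.6
```

```bash
python3 -c "
from lane import *
look('w10')
go(np.r_[.4655,.374,.2],0.0)"
```

```text
lane tcp x,y,z mm -1.24 -3.45 48.32 yawerr 0.0014 F [ 0.1  0.1 -1.5] 14.6
vial front Y [0.0562 0.1119] top Y 0.1051 X -0.0306 0.0298 Zmax 0.0515 6398
front at L,M,R [np.float64(0.1117), np.float64(0.1118), np.float64(0.1123)]
blade front 0.0563
at 14.65 [0.5061 0.018  0.0484] [3.1414e+00 1.2000e-03 1.8035e+00] shift cm [ 35.56   4.26 -15.2 ] turn [1.2000e-03 6.0000e-04 1.8035e+00]
```

play_rows(
  motion=[
    [-0.5,0,-2,0,0,0,-1],
    [-1,0,-5.5,0,0,0,-1],
    [-1,0,-9.5,0,0,0,-1],
    [-1,0,-13,0,0,0,-1],
    [-1,0,-15.2,0,0,0,-1],
  ],
)

```text
clock: 15.15
position: [0.5084, 0.0107, 0.2028]
tool_rot: [3.139, 0.0, 1.805]
force: [0.2, 0.7, -1.8]
grip_width: 0.013
finger_force: 41.5
```

```bash
python3 -c "
from lane import *
tcp(); snap('wrist','w11'); snap('side','s11')
W,ok,p=cloud('w11');q=W[...,:2]-LO;X=q@EX;Y=q@EY;Z=W[...,2]
m=ok&(abs(X)<.031)&(Y>.08)&(Y<.19)&(Z>.038)&(Z<.055);t=np.quantile(Z[m],.9);print(np.percentile(Y[m],[1,50,99]),np.median(Y[m&(Z>t)]),X[m].min(),X[m].max(),t)
go(np.r_[.4655,.374,.2],0.0)"
```

```text
lane tcp x,y,z mm -0.8 -13.0 202.83 yawerr 0.0008 F [ 0.2  0.7 -1.8] 15.15
[0.09645505 0.10763283 0.1204844 ] 0.10861995486727072 -0.029281576922852603 0.030678391356467962 0.049526867004076124
at 15.25 [0.5092 0.011  0.203 ] [3.1371e+00 1.0000e-04 1.8051e+00] shift cm [36.33  4.18  0.32] turn [ 0.0033 -0.004   1.8051]
```

play_rows(
  motion=[
    [2,0.2,0,0,0,0.1,-1],
    [5,0.6,0,0,0,0.24,-1],
    [8.5,1,0,0,0,0.38,-1],
    [12,1.4,0,0,0,0.52,-1],
    [15,1.8,0,0,0,0.66,-1],
  ],
)

```text
clock: 15.75
position: [0.4899, 0.1627, 0.1995]
tool_rot: [-3.141, 0.001, 1.14]
force: [1.7, 0.2, -1.0]
grip_width: 0.0131
finger_force: 41.5
```

```bash
python3 -c "
from lane import *
go(np.r_[.462,.374,.2],0.0)"
```

```text
at 15.75 [0.4899 0.1627 0.1995] [-3.1410e+00  7.0000e-04  1.1401e+00] shift cm [ 18.04 -11.35  -0.06] turn [-1.0000e-04  1.0000e-03  1.1401e+00]
```

play_rows(
  motion=[
    [2.5,-1.6,0,0,0,0.14,-1],
    [5,-3.2,0,0,0,0.28,-1],
    [7.5,-4.8,0,0,0,0.42,-1],
    [10,-6.4,0,0,0,0.56,-1],
    [12.5,-8,0,0,0,0.7,-1],
  ],
)

```text
clock: 16.25
position: [0.4688, 0.3089, 0.1995]
tool_rot: [3.141, 0.001, 0.44]
force: [0.7, 0.2, -1.1]
grip_width: 0.0133
finger_force: 41.5
```

```bash
python3 -c "
from lane import *
go(np.r_[.462,.374,.2],0.0)"
```

```text
at 16.25 [0.4688 0.3089 0.1995] [3.141e+00 9.000e-04 4.396e-01] shift cm [ 2.15 -6.18 -0.06] turn [0.0008 0.0007 0.4396]
```

play_rows(
  motion=[
    [0.7,-2,0,0,0,0.14,-1],
    [1.4,-4,0,0,0,0.28,-1],
    [2.1,-6.2,0,0,0,0.42,-1],
    [2.1,-6.2,0,0,0,0.44,-1],
    [2.1,-6.2,0,0,0,0.44,-1],
  ],
)

```text
clock: 16.75
position: [0.4612, 0.3728, 0.1993]
tool_rot: [3.14, 0.0, 0.007]
force: [1.1, -0.5, -0.1]
grip_width: 0.0133
finger_force: 41.5
```

```bash
python3 -c "
from lane import *
go(np.r_[.462,.374,.024],0.0)"
```

```text
at 16.75 [0.4612 0.3728 0.1993] [3.1398e+00 4.0000e-04 6.8000e-03] shift cm [ 0.09 -0.15 17.53] turn [0.0018 0.0004 0.0068]
```

play_rows(
  motion=[
    [0.1,-0.1,4,0,0,0,-1],
    [0.1,-0.1,8,0,0,0,-1],
    [0.1,-0.1,12,0,0,0,-1],
    [0.1,-0.1,14.5,0,0,0,-1],
    [0.1,-0.1,15.5,0,0,0,-1],
  ],
)

```text
clock: 17.25
position: [0.4619, 0.3722, 0.043]
tool_rot: [3.139, 0.002, 0.006]
force: [-0.3, 1.0, -0.4]
grip_width: 0.0132
finger_force: 41.5
```

play_rows(
  motion=[
    [0,0,0.6,0,0,0,-1],
    [0,0,1.2,0,0,0,-1],
    [0,0,1.5,0,0,0,-1],
    [0,0,1.7,0,0,0,-1],
    [0,0,1.7,0,0,0,-1],
  ],
)

```text
clock: 17.75
position: [0.4624, 0.3745, 0.0286]
tool_rot: [-3.141, -0.0, 0.006]
force: [-0.9, -0.2, -1.1]
grip_width: 0.0132
finger_force: 41.5
```

```bash
python3 -c "
from lane import *
go(np.r_[.462,.374,.0236],0.0); snap('wrist','w12')"
```

```text
at 17.75 [0.4624 0.3745 0.0286] [-3.1412e+00 -3.0000e-04  6.0000e-03] shift cm [-0.04  0.05  0.5 ] turn [-0.0004 -0.0003  0.006 ]
```

View pics/w12.png

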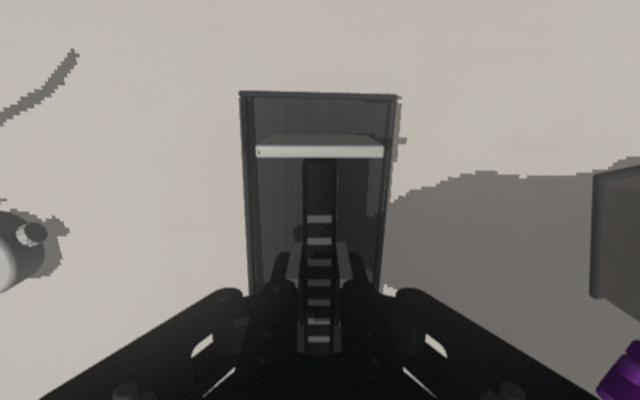

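The paddle is centred over the tray, with the blade at (257–384,145) between walls at 243 and 395. I'll lower the last 5 mm until contact.

play_rows(
  motion=[
    [0,0,0.15,0,0,0,-1],
    [0,0,0.3,0,0,0,-1],
    [0,0,0.4,0,0,0,-1],
    [0,0,0.5,0,0,0,-1],
    [0,0,0.5,0,0,0,-1],
  ],
)

```text
clock: 18.3
position: [0.4623, 0.3744, 0.0236]
tool_rot: [-3.141, 0.0, 0.006]
force: [-2.0, -0.4, 6.2]
grip_width: 0.0135
finger_force: 42.6
```

Contact at 6 N, at the same height as when it was picked up. Opening gently, then up.

play_rows(
  motion=[
    [0,0,0,0,0,0,-0.6],
    [0,0,0,0,0,0,-0.4],
    [0,0,0,0,0,0,-0.1],
    [0,0,0,0,0,0,0.3],
    [0,0,0,0,0,0,0.6],
  ],
)

```text
clock: 18.8
position: [0.4624, 0.3742, 0.0233]
tool_rot: [3.142, 0.0, 0.006]
force: [0.9, 1.0, 0.7]
grip_width: 0.0662
finger_force: 0.0
```

play_rows(
  motion=[
    [0,0,0,0,0,0,0.6],
    [0,0,-1,0,0,0,0.6],
    [0,0,-3,0,0,0,0.6],
    [0,0,-6,0,0,0,0.6],
    [0,0,-10,0,0,0,0.6],
  ],
)

```text
clock: 19.3
position: [0.4618, 0.3737, 0.1241]
tool_rot: [3.14, 0.001, 0.005]
force: [-0.3, 0.9, 0.5]
grip_width: 0.0686
finger_force: 0.0
```

play_rows(
  motion=[
    [0,0,-3,0,0,0,0.6],
    [0,0,-6,0,0,0,0.6],
    [0,0,-9,0,0,0,0.6],
    [0,0,-10,0,0,0,0.6],
    [0,0,-10,0,0,0,0.6],
  ],
)

```text
clock: 19.8
position: [0.4627, 0.3746, 0.2248]
tool_rot: [-3.14, -0.001, 0.006]
force: [-0.3, -0.4, -0.4]
grip_width: 0.0687
finger_force: 0.0
```

```bash
python3 -c "
from lane import *
snap('wrist','w13'); snap('top','t13')
a=cv2.imread('pics/w13.png');b=cv2.imread('pics/t13.png')[160:290,145:405]
cv2.imwrite('pics/c13.png',np.vstack([cv2.resize(a,(480,300)),cv2.resize(b,(480,240),interpolation=cv2.INTER_CUBIC)]))
W,ok,p=cloud('t13');q=W[...,:2]-LO;X=q@EX;Y=q@EY;Z=W[...,2]
z=load('t13'); print('cradle px',px(z,lane2w(0,.11,.04)))"
```

```text
cradle px (np.float64(265.43200966380186), np.float64(224.39348744164738))
```

View pics/c13.png

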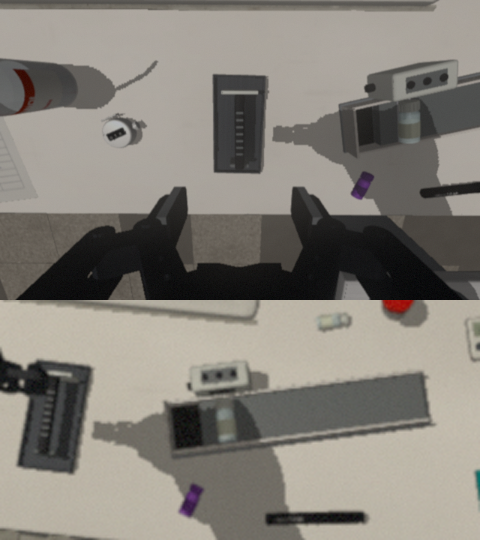

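The paddle is standing in its tray at (240,125). The vial lies in the cradle beside the head at (408,120), and the other objects are where they were.

```bash
python3 -c "
from workcell import bot
print(bot.job_done())"
```

```text
the job is handed in; nothing more can be done
None
```

The job is handed in: the last pictures show the vial lying in the cradle and the paddle standing back in its tray with the gripper clear of both, at about 20 s; `bot.job_done()` returned no verdict.

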